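# Load a bead tin into the spring magazine

## Robot

A 6-joint arm with a two-finger parallel gripper is mounted at the origin on the work surface. World frame = base frame: x ahead of the robot, y to its left, z up, the work surface at z = 0. Lengths are in m, angles in rad, forces in N, time in s.
With the tool pointing down it reaches from about 0.3 to 0.775 m from the base axis. Payload 14.6 kg.
Tool frame: the origin (TCP) lies on the front face of the gripper's body, between the roots of the fingers; the fingertips stand 73 mm ahead of it and the grasp point (between the pads) lies 54 mm ahead of it; z points along the fingers, y is the line along which they close (so a half turn about z gives the same grasp; the last joint's range is limited). The gripper opens to 85 mm and grips with 20 to 120 N. Pads are 22 mm wide; open, the fingers measure 114 mm over their backs; the gripper's body (76 mm by 85 mm) begins 54 mm behind the grasp point. The pads swing forward as they close: fully open they stand 13 mm farther back than shut.
Start: joints at [-1.254, 0.3, 1.521, -0, 1.321, -0.067], TCP at [0.206, -0.51, 0.304] pointing down, gripper open.
Joint ranges: [-3.03, 3.03], [-0.79, 2.21], [0.23, 2.52], [-1.04, 4.18], [0, 3.07], [-2.55, 2.55]. Speed limits (rad/s): [2.22, 2.22, 2.57, 3.14, 3.14, 3.14].

## Interface

Orientations are given as [roll, pitch, yaw] about the fixed x, y, z axes, in that order (R = Rz(yaw) Ry(pitch) Rx(roll)).
In Python, from rig import r, viewer gives the robot as it stands. The module is installed in compiled form; this text tells all that it offers.
- The arm moves only by the tool play_rows, never from a script. Its argument "moves" is text: rows parted by semicolons, each of 6 numbers parted by spaces: the shift along the tool's x, y, z in mm, then the turn, a rotation vector about the tool's x, y, z in degrees. In form: tx ty tz ax ay az; .... A call has 1 to 12 rows; each row shifts and turns the commanded pose from where the row before left it, along the tool's axes as they then stand; what a row does not reach is not made up. A row lasts 1/8 s, in which the tool goes at most 62.5 mm and 10.7 degrees, less where a joint would pass 70% of its speed; a pose out of reach is approached as far as the arm can. A call is refused whole if a number of a shift passes 62.5 or a number of a turn 10.7, either way. A call with a gripper value outside its range is refused whole. "gripper" is the finger opening in mm, from 0 to 85.4, set as the call begins (left out, the last holds). The fingers move at their own pace and stop on an object; "grip_force" is the grip in N (left out, the last holds). Time passes only in rows, so rows that do not move let the fingers close. It gives the time, the measured TCP pose, the force, the opening and the grip force at its end, in the units of the state.
- r.get_state(): the state, without advancing time (a new reading comes with each control period).
- viewer.grab_frame(name): name is "side" or "top" or "wrist"; returns a dict with "image" (480x640x3 uint8, red, green, blue), "range_z" (480x640 float32, m along the optical axis (not along the pixel's ray), 0 where there is no reading), "camera_matrix" (3x3 intrinsics, pixels), "extrinsics" (4x4, takes a point from world to camera coordinates); the wrist camera has in their place "hand_eye" (4x4, takes a point from camera to tool coordinates, whose origin is the TCP and whose axes are the flange's). Camera axes: x right, y down, z forward; pixel columns grow to the right and rows downward; lengths in m; the calibration is good to about 2 mm. A picture is of the moment at which its call begins: read the wrist's pose just before it.
- r.job_done(): hands the job in; it is judged then, once.
The state is a dict: "time_s": time; "joint_positions": joint angles; "qd": joint speeds; "effort": joint torques, N m; "position": TCP position; "tool_rot": TCP orientation; "wrist_force": force on the tool from outside, world axes, zero at the start; "wrist_torque": the same for the moment, N m; "grip_width": finger opening in m; "grasp_force": force on a finger pad.
Only numpy, scipy, OpenCV 4.12 (cv2) and the standard library are available. Lean on these libraries where they do the work, as an engineer would, in place of code of your own. Each camera call takes 0.05 s, during which the arm holds its last target. There are 200 camera calls.

## Task

On the bead-shop counter, take the wide, flat, round metal tin (not the small, the tall or the square one) and set it lid up on the sprung plate of the magazine, between the four guide posts. Press it down against the spring until it has gone right under both brass side catches, then let go so that the catches hold it down.

Things in the scene. Friction and masses are not known exactly. Their poses are not given: they have to be found in the camera images.
- tin: the wide, flat, round closed aluminium tin: a plain disc 62 mm in diameter, 22 mm high, about 90 g. Origin at the centre of its underside, z up through the lid; it starts flat on the counter, lid up. Not wanted, also bare metal and near it: a small round tin (42 mm wide, 18 high), a tall round tin (62 wide, 50 high), a square tin (64 wide, 22 high).
- magazine: fixed spring magazine; wooden base 150 (x) x 110 (y) x 18 mm. Origin: centre of its underside, on the well's axis, z up. Round sprung plate 48 mm wide, top at 70 mm height when free. 4 steel posts 10 mm thick at 37 deg either side of +x and -x, 38 mm from the axis (2 mm play round the tin), flaring 10 mm outward from 80 mm height to tops at 103 mm. Sides +y, -y are open for fingers (50 mm gap).
- catches (a point): point on the magazine's axis level with the flat undersides of its two brass spring catches, 54 mm above the magazine's origin, same axes. Catches on +x and -x reach in to 26 mm from the axis; slopes on top, up to 76 mm high, let the tin push them outward on its way down; they snap back over it once its top is below this point. Their brackets: 72 mm high, to 65 mm out.
- follower (a joint): how far the sprung plate is pushed down, in m: 0 free, 0.044 at the bottom stop, about 0.038 with the tin held under the catches. The spring pushes up with about 3 N at the top and 8 N at the bottom; pushing the tin past the catches takes about 8 to 12 N in all, so 20 N is ample.
There are look-alikes about, which are no part of the job. Leave any pink look-alike of the tin alone. Leave any purple or turquoise look-alike of the magazine alone.

How it is judged:
At the end, for the whole second after the job is handed in: The wide flat tin rests in the magazine on the pressed-down plate (pushed down at least 30 mm), held under the catches: underside 24 to 34 mm above the magazine's origin, within 10 mm of its axis, lid up and level within 10 degrees, at rest (z of tin in the frame of magazine between 0.024 and 0.034 m and horizontal distance between tin and magazine below 0.01 m and angle between tin's own z axis and vertical below 0.17 rad and value of joint follower above 0.03 m and linear speed of tin below 0.02 m/s); the robot touches nothing.
It also fails if it takes over 43 s, if anything falls off the work surface, if the arm or the gripper's body presses on something with over 40 N, if the wrist force passes 120 N, or if a joint passes its speed limit or range.

## Working session

There is one attempt and no reset: what is moved stays moved. The work goes in short steps, Python scripts to look and compute and a tool call to move; the robot and the scene stay as the last step left them, time stands still between calls to the robot, and variables do not carry over. Pictures are saved under pics/ and viewed, at most 10 in all, crops included, and the job is handed in when it is done.

Besides the shell and the picture viewer there is one more tool, called after "Emit:" by a JSON object that holds its "method" and its "body", one argument or row to a line. play_rows: Moves the arm, as the interface text tells. Its arguments: {"type":"object","properties":{"moves":{"type":"string"},"gripper":{"type":"number"},"grip_force":{"type":"number"}},"required":["moves"]}

```bash
mkdir -p pics; cat > h.py <<'E'
import numpy as np, cv2
from rig import r, viewer
from scipy.spatial.transform import Rotation as R
def grab(n):
    s=r.get_state(); f=viewer.grab_frame(n)
    if n=="wrist":
        T=np.eye(4);T[:3,:3]=R.from_euler('xyz',s['tool_rot']).as_matrix();T[:3,3]=s['position']
        f['c2w']=T@f['hand_eye']
    else: f['c2w']=np.linalg.inv(f['extrinsics'])
    return f
def save(f,p,crop=None,k=1):
    im=f['image'][:,:,::-1]
    if crop: x0,y0,x1,y1=crop; im=im[y0:y1,x0:x1]
    cv2.imwrite(p,cv2.resize(im,None,fx=k,fy=k,interpolation=cv2.INTER_CUBIC))
def ray(f,u,v):
    K=f['camera_matrix'];d=f['c2w'][:3,:3]@np.linalg.solve(K,[u,v,1.]);return f['c2w'][:3,3],d
def at_z(f,u,v,z):
    o,d=ray(f,u,v);return o+d*(z-o[2])/d[2]
def depth_pt(f,u,v):
    o,d=ray(f,u,v);return o+d*f['range_z'][int(v),int(u)]
def pts(f):
    K=f['camera_matrix'];z=f['range_z'];v,u=np.mgrid[:480,:640]
    P=np.stack([(u-K[0,2])/K[0,0]*z,(v-K[1,2])/K[1,1]*z,z],-1)
    P=P@f['c2w'][:3,:3].T+f['c2w'][:3,3];P[z==0]=np.nan;return P
E
python3 - <<'E'
from h import *
import pickle
for n in("top","side"):
    f=grab(n);save(f,f"pics/{n}0.png");pickle.dump(f,open(n+".pkl","wb"))
s=r.get_state();print(s['tool_rot'],s['position'],s['time_s'])
E
```

```text
[-3.14058835e+00 -8.70669818e-05  3.83772041e-01] [ 0.2058986  -0.50987589  0.30338989] 0.1
```

View pics/top0.png

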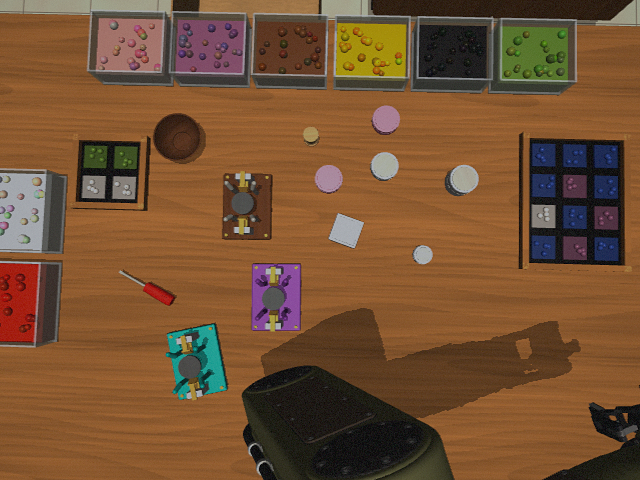

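View pics/side0.png

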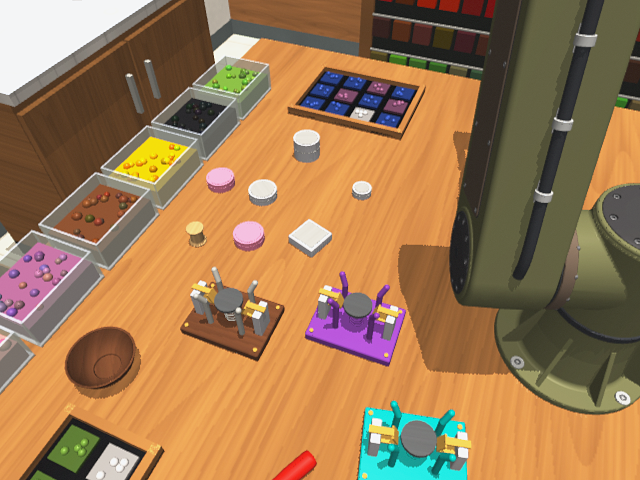

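Top view: the candidates are flat round (385,166), tall round (463,180), small round (423,255), square (347,230), and pink look-alikes (328,179) and (386,119). In the side view the flat round one is at (262,191) and the tall one at (306,145). I choose (385,166). The wooden magazine is at (246,205) in the top view; purple (275,297) and turquoise (195,361) are left alone.

```bash
python3 - <<'E'
from h import *
import pickle
t=pickle.load(open("top.pkl","rb"));s=pickle.load(open("side.pkl","rb"))
def tri(a,b):
    (o1,d1),(o2,d2)=a,b
    k=np.linalg.lstsq(np.stack([d1,-d2],1),o2-o1,rcond=None)[0]
    p,q=o1+k[0]*d1,o2+k[1]*d2;return (p+q)/2,np.linalg.norm(p-q)
print("tin lid",tri(ray(t,385,165),ray(s,262.5,187)),depth_pt(t,385,165),depth_pt(s,262,187))
print("plate",tri(ray(t,242.5,203),ray(s,229,300)),depth_pt(t,242,203),depth_pt(s,229,298))
for n,(u,v) in dict(tall=(463,179),small=(423,255),sq=(347,230),pinkA=(328,178),pinkB=(386,119)).items(): print(n,depth_pt(t,u,v).round(3))
for c in [(223,174),(270,173),(271,239),(224,240)]: print("base corner",at_z(t,*c,.018).round(4))
a=cv2.resize(t['image'][120:250,205:415,::-1],(800,495),interpolation=cv2.INTER_CUBIC);cv2.imwrite("pics/crop1.png",a)
E
```

```text
tin lid (array([ 0.64876274, -0.13054409,  0.02726674]), np.float64(0.0003888064107945619)) [ 0.64918455 -0.13094037  0.02455112] [ 0.65366259 -0.13599504  0.02103104]
plate (array([0.54896682, 0.17966235, 0.06748018]), np.float64(0.0002487717793683248)) [0.54925404 0.18109853 0.06593576] [0.5503701  0.1766532  0.06852412]
tall [ 0.617 -0.299  0.05 ]
small [ 0.449 -0.221  0.017]
sq [ 0.5   -0.049  0.018]
pinkA [ 0.616 -0.003  0.025]
pinkB [ 0.756 -0.132  0.02 ]
base corner [0.6208 0.2362 0.018 ]
base corner [0.6258 0.129  0.018 ]
base corner [0.4755 0.1217 0.018 ]
base corner [0.4704 0.2279 0.018 ]
```

View pics/crop1.png

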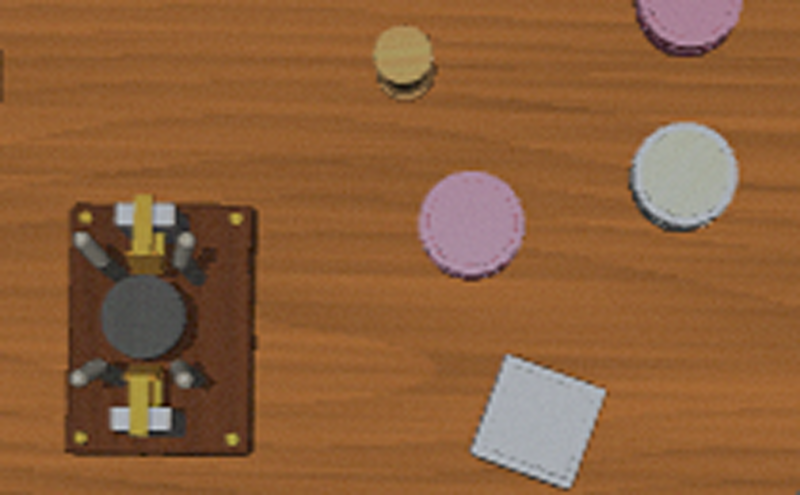

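Emit:
{"method": "play_rows", "body": {
  "moves": "0 0 0 0 0 9.55; 0 0 0 0 0 9.55; 46 -35.5 5 0 0 0; 46 -35.5 5 0 0 0; 46 -35.5 5 0 0 0; 46 -35.5 5 0 0 0; 46 -35.5 5 0 0 0; 46 -35.5 5 0 0 0; 46 -35.5 5 0 0 0; 46 -35.5 5 0 0 0; 46 -35.5 5 0 0 0; 46 -35.5 5 0 0 0",
  "gripper": 85.4
}}

```text
time_s: 1.6
position: [0.6487, -0.1308, 0.2534]
tool_rot: [-3.141, 0.0, 0.05]
wrist_force: [0.2, -0.6, 0.2]
grip_width: 0.0853
grasp_force: 0.0
```

```bash
python3 - <<'E'
from h import *
import pickle
s=r.get_state();print(s['position'],s['tool_rot'],s['time_s'])
f=grab("wrist");save(f,"pics/w1.png");pickle.dump(f,open("w1.pkl","wb"));print(f['c2w'].round(3))
P=pts(f);m=(P[...,2]>.015)&(P[...,2]<.03)&(np.hypot(P[...,0]-.649,P[...,1]+.131)<.045)
q=P[m];print(m.sum(),np.median(q,0),(q.max(0)+q.min(0))/2)
v,u=np.nonzero(m);print(cv2.minEnclosingCircle(np.float32(q[:,:2])),u.mean(),v.mean())
E
```

```text
[ 0.64865949 -0.13075749  0.25338335] [-3.14149026e+00  4.84827267e-04  5.04606917e-02] 1.6
[[ 0.051 -0.964 -0.26   0.714]
 [-0.999 -0.049 -0.013 -0.127]
 [-0.     0.26  -0.966  0.323]
 [ 0.     0.     0.     1.   ]]
5536 [ 0.65083492 -0.12873094  0.02222877] [ 0.65012477 -0.12885641  0.02014786]
((0.6500003933906555, -0.12869057059288025), 0.03141995519399643) 314.51119942196533 209.10314306358381
```

View pics/w1.png

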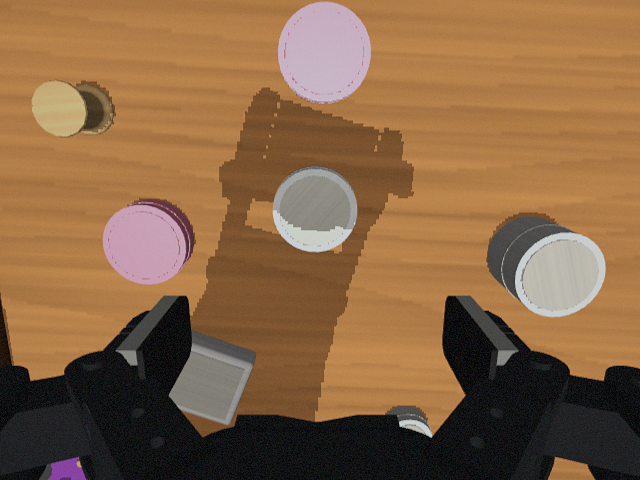

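The wrist view shows the flat tin at (315,209), radius 31 mm and top about 22 mm. The tall tin is at (550,270) and the pink ones at (147,243) and (324,52), all clear of the fingers.

Emit:
{"method": "play_rows", "body": {
  "moves": "1.4 -2 45 0 0 0; 0 0 45 0 0 0; 0 0 45 0 0 0; 0 0 30 0 0 0; 0 0 13 0 0 0; 0 0 0 0 0 0"
}}

```text
time_s: 2.4
position: [0.6487, -0.1302, 0.0756]
tool_rot: [-3.141, 0.001, 0.05]
wrist_force: [-0.2, 0.1, -0.2]
grip_width: 0.0855
grasp_force: 0.0
```

Emit:
{"method": "play_rows", "body": {
  "moves": "0 0 0 0 0 0; 0 0 0 0 0 0; 0 0 0 0 0 0; 0 0 0 0 0 0; 0 0 0 0 0 0",
  "gripper": 50,
  "grip_force": 50
}}

```text
time_s: 3.02
position: [0.6495, -0.1304, 0.078]
tool_rot: [3.141, -0.003, 0.05]
wrist_force: [-1.3, -0.1, 6.3]
grip_width: 0.0598
grasp_force: 53.7
```

Emit:
{"method": "play_rows", "body": {
  "moves": "0 0 -5 0 0 0; 0 0 -15 0 0 0; 0 0 -40 0 0 0; 0 0 -40 0 0 0; 0 0 -40 0 0 0; 0 0 -40 0 0 0; 0 0 0 0 0 0; 0 0 0 0 0 0"
}}

```text
time_s: 4.03
position: [0.6485, -0.1301, 0.2558]
tool_rot: [-3.141, 0.0, 0.051]
wrist_force: [0.1, -0.2, -1.2]
grip_width: 0.0597
grasp_force: 54.2
```

```bash
python3 - <<'E'
from h import *
s=r.get_state();print(s)
f=grab("wrist");f2=grab("side")
a=cv2.resize(f['image'],(400,300));b=cv2.resize(f2['image'][60:300,150:470],(400,300))
cv2.imwrite("pics/g1.png",np.hstack([a,b])[:,:,::-1])
E
```

```text
{'time_s': 4.025, 'joint_positions': array([-2.53335848e-01,  5.88471263e-01,  1.22218936e+00,  9.41805253e-06,
        1.33133377e+00,  1.26695159e+00]), 'qd': array([-3.06666004e-04,  2.30549459e-02,  1.16433109e-02, -4.24981869e-05,
       -2.69648194e-03, -3.61451921e-06]), 'effort': array([ 3.21623648e-02, -7.37154508e+01, -3.83419204e+01,  8.53034089e-04,
        4.74134122e-02, -7.19584682e-05]), 'position': array([ 0.64846727, -0.13007873,  0.25580345]), 'tool_rot': array([-3.14146373e+00,  3.80594327e-04,  5.05066776e-02]), 'wrist_force': array([ 0.11995946, -0.2493722 , -1.22674095]), 'wrist_torque': array([0.02181951, 0.01646765, 0.03102634]), 'grasp_force': 54.239516258239746, 'grip_width': 0.05965687632595429}
```

View pics/g1.png

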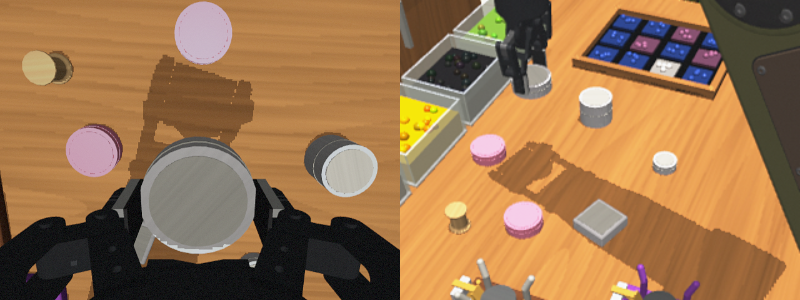

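The tin is held level, centred near (198,200) in the left half. The counter around it is undisturbed.

Emit:
{"method": "play_rows", "body": {
  "moves": "-20.5 -45.4 -6.3 0 0 0; -20.5 -45.4 -6.3 0 0 0; -20.5 -45.4 -6.3 0 0 0; -20.5 -45.4 -6.3 0 0 0; -20.5 -45.4 -6.3 0 0 0; -20.5 -45.4 -6.3 0 0 0; -20.5 -45.4 -6.3 0 0 0; 0 0 0 0 0 0; 0 0 0 0 0 0"
}}

```text
time_s: 5.25
position: [0.4894, 0.1798, 0.2994]
tool_rot: [3.141, 0.001, 0.051]
wrist_force: [1.1, -0.7, -0.5]
grip_width: 0.0601
grasp_force: 54.3
```

```bash
python3 - <<'E'
from h import *
import pickle
s=r.get_state();f=grab("wrist");save(f,"pics/w2.png");pickle.dump((s,f),open("w2.pkl","wb"))
p=s['position'];print(p,s['tool_rot'],s['time_s'],s['grip_width'])
P=pts(f)
d=P-p; z=d[...,2]
m=(np.hypot(d[...,0],d[...,1])<.045)&(z<-.04)&(z>-.11);h=np.histogram(z[m],bins=14);print(h)
lid=np.percentile(z[m],60)
k=m&(np.abs(z-lid)<.006);q=P[k];c=np.c_[q,np.ones(len(q))]
n=np.linalg.lstsq(np.c_[q[:,:2]-q[:,:2].mean(0),np.ones(len(q))],q[:,2],rcond=None)[0];print("lid plane",n)
print("lid circ-p",np.array(cv2.minEnclosingCircle(np.float32(q[:,:2]))[0])-p[:2],cv2.minEnclosingCircle(np.float32(q[:,:2]))[1])
m=(np.hypot(P[...,0]-.549,P[...,1]-.18)<.034)&(abs(P[...,2]-.068)<.006)
q=P[m];v,u=np.nonzero(m);print("plate",m.sum(),np.median(q,0),cv2.minEnclosingCircle(np.float32(q[:,:2])),u.mean(),v.mean())
m=(abs(P[...,2]-.018)<.005)&(np.hypot(P[...,0]-.549,P[...,1]-.18)<.11)
print("base rect",cv2.minAreaRect(np.float32(P[m][:,:2])))
E
```

```text
[0.48944905 0.17975957 0.29941147] [3.14120139e+00 8.92826417e-04 5.07526252e-02] 5.25 0.06011604992503025
(array([  141,   209,   219,   131,   167,   623,   461,  1720, 24386,
         571,   556,   580,   622,   684]), array([-0.07919359, -0.07639406, -0.07359453, -0.070795  , -0.06799548,
       -0.06519595, -0.06239642, -0.05959689, -0.05679736, -0.05399783,
       -0.05119831, -0.04839878, -0.04559925, -0.04279972, -0.04000019]))
lid plane [-1.11231754e-02  1.70173130e-04  2.43723203e-01]
lid circ-p [0.00671244 0.0006438 ] 0.043803635984659195
plate 4400 [0.54995142 0.18135602 0.06969145] ((0.5490267872810364, 0.18011166155338287), 0.03404299542307854) 319.1102272727273 126.7675
base rect ((0.549440324306488, 0.1815265417098999), (0.15016783773899078, 0.11030873656272888), 1.0456591844558716)
```

View pics/w2.png

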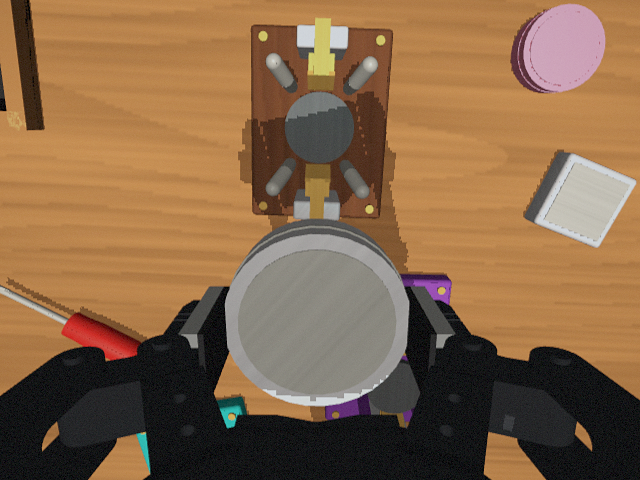

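The wooden magazine's plate is at (319,128) and its base runs from about (251,25) to (376,217). The held tin's lid is centred near (318,315). Next I fix the tin's centre in the hand.

```bash
python3 - <<'E'
from h import *
import pickle
s,f=pickle.load(open("w2.pkl","rb"));P=pts(f);p=s['position']
Rm=R.from_euler('xyz',s['tool_rot']).as_matrix()
L=(P-p)@Rm
m=(abs(L[...,2]-.0567)<.004)&(abs(L[...,1])<.022)&(abs(L[...,0])<.045)
q=L[m];E=[]
for y in np.arange(-.02,.021,.004):
    k=q[abs(q[:,1]-y)<.001]; a,b=np.percentile(k[:,0],[.5,99.5]);E+= [(a,y),(b,y)];print(round(y,3),a.round(4),b.round(4))
from scipy.optimize import least_squares
E=np.array(E);print(least_squares(lambda c:np.hypot(E[:,0]-c[0],E[:,1]-c[1])-c[2],[0,0,.031]).x,np.median(q[:,2]))
E
```

```text
-0.02 -0.0233 0.0247
-0.016 -0.0262 0.0274
-0.012 -0.0278 0.0292
-0.008 -0.0293 0.0306
-0.004 -0.0297 0.0312
0.0 -0.0301 0.0314
0.004 -0.0297 0.0311
0.008 -0.0291 0.0304
0.012 -0.0272 0.0289
0.016 -0.0254 0.0271
0.02 -0.023 0.0241
[ 0.00070142 -0.00038558  0.03086692] 0.05566245784508124
```

Emit:
{"method": "play_rows", "body": {
  "moves": "0 0 0 0 0 1.9; 30 0 0 0 0 0; 29.3 0 0 0 0 0; 0 0 40 0 0 0; 0 0 40 0 0 0; 0 0 20 0 0 0; 0 0 0 0 0 0; 0 0 0 0 0 0; 0 0 0 0 0 0"
}}

```text
time_s: 6.42
position: [0.5491, 0.1809, 0.2011]
tool_rot: [-3.141, -0.002, 0.017]
wrist_force: [-0.2, -0.1, -0.5]
grip_width: 0.0597
grasp_force: 54.3
```

```bash
python3 - <<'E'
from h import *
for i in range(5):
    s=r.get_state();f=grab("wrist");print(s['position'].round(4),s['tool_rot'].round(4),s['time_s'])
save(f,"pics/w3.png")
E
```

```text
[0.5491 0.1809 0.2011] [-3.1412e+00 -1.7000e-03  1.6800e-02] 6.425
[0.549 0.181 0.201] [-3.1412e+00 -1.5000e-03  1.7000e-02] 6.475
[0.5489 0.181  0.2008] [-3.1413e+00 -1.2000e-03  1.7100e-02] 6.525
[0.5488 0.181  0.2006] [-3.1414e+00 -1.0000e-03  1.7100e-02] 6.575
[0.5488 0.181  0.2004] [-3.1414e+00 -7.0000e-04  1.7200e-02] 6.625
```

View pics/w3.png

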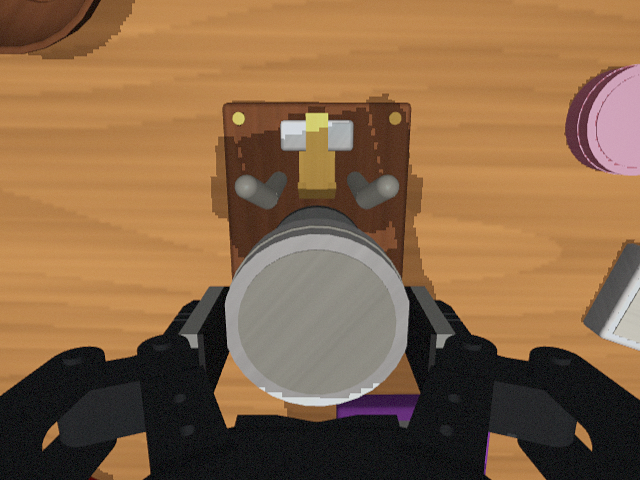

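Tin, posts and catch are symmetrical: catch at (317,150), posts at (247,187) and (387,187), tin at (317,315). I lower it in between.

Emit:
{"method": "play_rows", "body": {
  "moves": "0 0 12 0 0 0; 0 0 12 0 0 0; 0 0 12 0 0 0; 0 0 10 0 0 0; 0 0 0 0 0 0; 0 0 0 0 0 0"
}}

```text
time_s: 7.42
position: [0.5489, 0.1811, 0.1543]
tool_rot: [-3.141, -0.0, 0.017]
wrist_force: [-0.5, -0.3, -1.2]
grip_width: 0.0598
grasp_force: 54.3
```

Emit:
{"method": "play_rows", "body": {
  "moves": "0 0 5 0 0 0; 0 0 5 0 0 0; 0 0 5 0 0 0; 0 0 0 0 0 0"
}}

```text
time_s: 7.92
position: [0.5488, 0.181, 0.1388]
tool_rot: [-3.142, -0.0, 0.017]
wrist_force: [0.9, 1.5, 2.3]
grip_width: 0.06
grasp_force: 54.7
```

Spring contact, with no sideways jam. I press on, still holding the tin.

Emit:
{"method": "play_rows", "body": {
  "moves": "0 0 5 0 0 0; 0 0 5 0 0 0; 0 0 5 0 0 0; 0 0 5 0 0 0; 0 0 0 0 0 0"
}}

```text
time_s: 8.55
position: [0.549, 0.1811, 0.1191]
tool_rot: [-3.141, -0.001, 0.017]
wrist_force: [2.1, 2.2, 2.3]
grip_width: 0.0599
grasp_force: 54.8
```

Emit:
{"method": "play_rows", "body": {
  "moves": "0 0 4 0 0 0; 0 0 4 0 0 0; 0 0 3 0 0 0; 0 0 1.5 0 0 0; 0 0 0 0 0 0; 0 0 0 0 0 0"
}}

```text
time_s: 9.3
position: [0.549, 0.1811, 0.107]
tool_rot: [-3.141, -0.001, 0.017]
wrist_force: [0.7, 0.7, 6.7]
grip_width: 0.0596
grasp_force: 54.9
```

Emit:
{"method": "play_rows", "body": {
  "moves": "0 0 1.5 0 0 0; 0 0 0 0 0 0; 0 0 0 0 0 0"
}}

```text
time_s: 9.68
position: [0.549, 0.1811, 0.1055]
tool_rot: [-3.141, -0.001, 0.017]
wrist_force: [0.1, 0.1, 6.8]
grip_width: 0.0598
grasp_force: 54.9
```

Emit:
{"method": "play_rows", "body": {
  "moves": "0 0 0 0 0 0; 0 0 0 0 0 0; 0 0 0 0 0 0; 0 0 0 0 0 0; 0 0 0 0 0 0",
  "gripper": 80
}}

```text
time_s: 10.3
position: [0.5487, 0.181, 0.1049]
tool_rot: [3.142, 0.0, 0.017]
wrist_force: [0.2, -0.3, -0.3]
grip_width: 0.0802
grasp_force: 0.0
```

Emit:
{"method": "play_rows", "body": {
  "moves": "0 0 -10 0 0 0; 0 0 -25 0 0 0; 0 0 -40 0 0 0; 0 0 -40 0 0 0; 0 0 -40 0 0 0; -40 0 -20 0 0 0; -30 0 0 0 0 0; 0 0 0 0 0 0; 0 0 0 0 0 0"
}}

```text
time_s: 11.42
position: [0.4791, 0.1798, 0.2805]
tool_rot: [-3.141, -0.001, 0.017]
wrist_force: [-0.3, -0.2, 0.5]
grip_width: 0.0798
grasp_force: 0.0
```

```bash
python3 - <<'E'
from h import *
s=r.get_state();f=grab("wrist");P=pts(f);save(f,"pics/w4.png")
m=(np.hypot(P[...,0]-.5494,P[...,1]-.1815)<.022);q=P[m];print(s['position'],s['time_s'],np.percentile(q[:,2],[10,50,90]))
m=(np.hypot(P[...,0]-.5494,P[...,1]-.1815)<.04)&(abs(P[...,2]-np.median(q[:,2]))<.005);q=P[m]
print(m.sum(),cv2.minEnclosingCircle(np.float32(q[:,:2])),np.linalg.lstsq(np.c_[q[:,:2],np.ones(len(q))],q[:,2],rcond=None)[0])
E
```

```text
[0.47914976 0.17981938 0.28051951] 11.425 [0.05337831 0.05433499 0.05527299]
6635 ((0.549451470375061, 0.1818103939294815), 0.04006775841116905) [-0.00118593 -0.00050329  0.05500388]
```

View pics/w4.png

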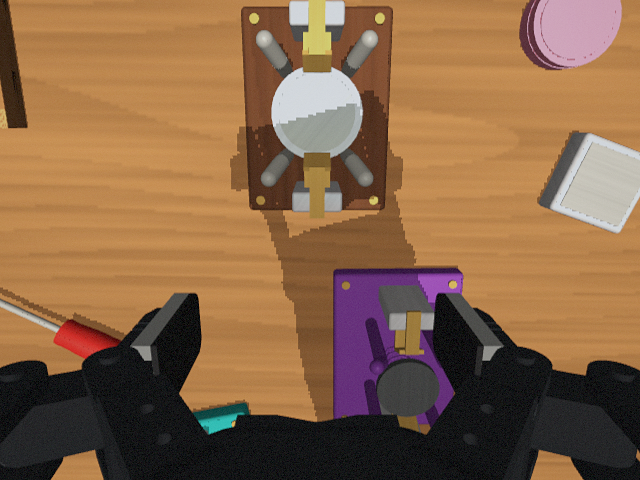

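The tin at (317,113) sits level, lid at 54 mm, under both catches at (317,60) and (317,165). The robot is clear.

```bash
python3 -c "
from rig import r
print(r.job_done())"
```

```text
the job is handed in; nothing more can be done
None
```

The wide flat tin is in the wooden magazine, lid up and level with its top at 54 mm, held under both brass catches. The gripper is clear of it, and I handed the job in at about 11.5 s; no verdict was returned.

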